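Find the release notch of a spray board's clamp by touch and press it

TASK

The finished painting is held on the spray board by a clamp bar, whose release tab sits in a notch somewhere along the top of the metal ledge on the board's near side. Put a fingertip on top of the ledge at the end with the round stud, slide it along the ledge until you find the notch, then press the tab inside it fully down so that the clamp bar swings up, and take the finger away. Leave the clamp bar itself untouched and do not shift or lift the painting or anything else.

Things in the scene. Friction and masses are not known exactly. Their poses are not given: they have to be found in the camera images.
- ledge: Straight bare-metal ledge on the spray board's near side, 340 mm long, 34 mm wide, level, its top 45 mm above the table (the board is 20 mm thick). Origin: mid-length, mid-width, on the top; y along the ledge to the studded end, x across it to the painting, z up. A notch 42 mm long, open to both sides, cuts across it; its middle is anywhere from y = -45 to +45 mm, not given: feel for it.
- ledge_start (a point): Where to begin: on the ledge's top, mid-width, y = +130 mm. The stud, 10 mm wide and 9 mm high, is at y = +162 mm. From y = +150 to +70 mm the top is always whole, and touching there, first beyond +105, then between +95 and +70, counts as the slide; farther on the top is 0.3 mm lower. Close the gripper and use both tips as one fingertip, closing direction across the ledge.
- ledge_far (a point): mid-width point on the ledge's top at the very end opposite the stud (y = -170 mm)
- release (a joint): The release tab: 0 up, 0.010 (m) fully down. A flat metal tab filling the notch's floor (38 mm along the ledge, 32 mm across), its top 6 mm below the ledge's top when up, 16 mm when fully down. It slides straight down against about 4 to 8 N, stays where it is left, and must go at least 8 mm down. The clamp bar is geared to it.
- clamp_bar: flat metal bar, 40 x 296 x 6 mm, along the board's far edge, 248 mm from the ledge's middle line, lying over the painting's far margin. Origin: on its hinge line, mid-length, 33 mm above the table. It swings up about that line, 0.1 rad for each mm the tab goes down; fully up it is tilted 1.0 rad. Not to be touched.
- panel: the painted panel, 190 x 290 x 6 mm, loose on the board, its top 26 mm above the table; origin at the middle of its underside. Its near edge is about 18 mm from the ledge.
- pot_lid: Bystander: a blue round pot lid, 100 mm across, 37 mm high, lying on the panel (used to mask planets); origin on its underside
- can_cap: Bystander: a white plastic spray-can cap, 52 mm across, 30 mm high, on the panel; origin on its underside
- spray_a: Bystander: a spray can, 66 mm across, 188 mm high, on the table; origin on its underside
- spray_b: Bystander: a spray can, 66 mm across, 188 mm high, on the table; origin on its underside
- cup: Bystander: a terracotta cup, 76 mm across, 80 mm high, on the table; origin on its underside
- scraper: Bystander: a spatula, 200 mm long, lying on the table
- brush: Bystander: a paint brush, 180 mm long, lying on the table

How it is judged:
On the way, in this order (a step that is already met when the one before it is completed fails the run):
1. a fingertip touches the ledge's top near the studded end (within 68 mm of that end) (contact force between the fingers and ledge above 0.3 N and z of the grasp point in the frame of ledge below 0.05 m and y of the grasp point in the frame of ledge above 0.102 m), for 0.1 s.
2. the fingertip touches the ledge's top farther along, 75 to 105 mm from the studded end (contact force between the fingers and ledge above 0.3 N and z of the grasp point in the frame of ledge below 0.05 m and y of the grasp point in the frame of ledge between 0.065 and 0.095 m), for 0.05 s.
3. the tab in the notch is pressed at least 8 mm down (value of joint release above 0.008 m), for 0.1 s.
At the end, for the whole second after the job is handed in: The release tab is at least 8 mm down and stays there, the clamp bar is tilted up by more than 0.7 rad, the painting lies at rest within 15 mm of where it was, and every bystander within 20 mm (value of joint release above 0.008 m and angle between clamp_bar's own z axis and vertical above 0.7 rad and distance of panel from where it was at the start of the episode below 0.015 m and linear speed of panel below 0.02 m/s and distance of each of pot_lid, can_cap, spray_a, spray_b, cup, scraper, brush from where it was at the start of the episode below 0.02 m); the robot touches nothing.
It fails at once if the robot touches the clamp bar itself (contact force between any of the fingers, the arm and clamp_bar above 0.5 N).
It fails at once if the painted panel is shifted or lifted by more than 15 mm (distance of panel from where it was at the start of the episode above 0.015 m).
It fails at once if a bystander (lid, cap, can, cup, scraper or brush) is shifted or lifted by more than 20 mm (distance of any of pot_lid, can_cap, spray_a, spray_b, cup, scraper, brush from where it was at the start of the episode above 0.02 m).
It also fails if it takes over 51 s, if anything falls off the work surface, if the arm or the gripper's body presses on something with over 40 N, if the wrist force passes 120 N, or if a joint passes its speed limit or range.

ROBOT

A 7-joint arm with a two-finger parallel gripper is mounted at the origin on the work surface. World frame = base frame: x ahead of the robot, y to its left, z up, the work surface at z = 0. Lengths are in m, angles in rad, forces in N, time in s.
With the tool pointing down it reaches from about 0.425 to 0.825 m from the base axis. Payload 3.6 kg.
Tool frame: the origin (TCP) lies at the very end of the fingers, on their centre line; the grasp point (between the pads) lies 19 mm behind it; x points along the fingers, z is the direction in which the jaws open and shut, and the axes are right-handed (so a half turn about x gives the same grasp; the last joint's range is limited). The gripper opens to 93 mm and grips with 3 to 60 N. Pads are 15 mm wide; open, the fingers measure 128 mm over their backs; the gripper's body (75 mm by 188 mm) begins 65 mm behind the grasp point.
Start: joints at [-1.331, 0.615, -0.013, 1.423, 0.008, 1.103, -0.04], TCP at [0.171, 0.627, 0.219] pointing down, gripper open.
Joint ranges: [-3.12, 3.12], [-0.3, 2.06], [-1.34, 1.32], [0.26, 2.42], [-1.36, 4.5], [0.01, 1.98], [-2.84, 2.84]. Speed limits (rad/s): [2.79, 2.79, 3.14, 3.14, 3.14, 3.14, 3.14].

INTERFACE

Orientations are given as a unit quaternion [x, y, z, w].
In Python, from bench import bot, eoat, optics, finish_job, sensors gives the robot as it stands. Calls block until the motion is done:
- bot.move_to(position, orientation): joint-space move of the TCP to a pose.
- bot.move_linear(position, orientation=None, velocity=0.15): straight line of the TCP; orientation=None keeps the orientation; velocity is the mean speed in m/s.
- bot.movej(angles): joint-space move.
- eoat.command_gripper(opening, strength=None): finger opening in m; strength is the grip in N (None keeps the last); returns when the fingers have stopped.
- bot.hold(seconds).
- bot.ik(position, orientation): joint angles nearest the present ones, or None.
- optics.get_image(name): name is "scene" or "top"; returns a dict with "image" (400x640x3 uint8, red, green, blue), "K" (3x3 intrinsics, pixels), "eye" and "rotation" of the camera in the world. Camera axes: x right, y up, looking along -z (the intrinsics and any distortion apply to the point x, -y, -z); pixel columns grow to the right and rows downward; lengths in m; the calibration is good to about 2 mm. A picture is of the moment at which its call begins. There is no depth.
A pose or a line that the arm cannot do raises bot.PlanningError and nothing moves.
- finish_job(): hands the job in, once; it reports no verdict.
Readings, each from a call of its own:
- sensors.current_t(): time.
- sensors.current_joint_pos(): joint angles.
- sensors.current_joint_vel(): joint speeds.
- sensors.current_joint_torque(): joint torques, N m.
- sensors.current_tool_pos(): TCP position.
- sensors.current_eef_rot(): TCP orientation.
- sensors.current_wrist_force(): force on the tool from outside, world axes, zero at the start.
- sensors.current_wrist_torque(): the same for the moment, N m.
- sensors.current_gripper_width(): finger opening in m.
Only numpy, scipy, OpenCV 4.12 (cv2) and the standard library are available. Lean on these libraries where they do the work, as an engineer would, in place of code of your own. Each camera call takes 0.05 s, during which the arm holds its last target.

## Working session

There is one attempt and no reset: what is moved stays moved. The work goes in short steps, each a Python script; the robot and the scene stay as the last script left them, time stands still between calls to the robot, and variables do not carry over. Pictures are saved under pics/ and viewed, and the job is handed in when it is done.

```bash
ls; mkdir -p pics; python3 - <<'E'
from bench import bot, eoat, optics, finish_job, sensors
import cv2,numpy as np
for n in ("scene","top"):
    d=optics.get_image(n); cv2.imwrite(f"pics/{n}0.png",d["image"][:,:,::-1])
    print(n,d["K"],d["eye"],d["rotation"],[k for k in d])
    np.savez(f"{n}0.npz",**{k:d[k] for k in d if k in("image","K","eye","rotation")})
print(sensors.current_t(),sensors.current_tool_pos(),sensors.current_eef_rot(),sensors.current_wrist_force())
E
```

```text
pics
scene [[374.88946275   0.         316.69631713]
 [  0.         374.88946275 194.78514434]
 [  0.           0.           1.        ]] [ 1.31314608 -0.01185538  0.77697462] [0.28437437 0.27060578 0.64434431 0.65629577] ['image', 'K', 'eye', 'rotation']
top [[367.45523723   0.         318.39271443]
 [  0.         367.45523723 198.83841969]
 [  0.           0.           1.        ]] [0.41902301 0.01345991 1.01593614] [-0.05013779  0.05598037  0.70812612 -0.70207535] ['image', 'K', 'eye', 'rotation']
0.1 [0.17056158 0.6264809  0.21758951] [-0.42985116  0.5624884   0.42882624  0.56119768] [0.54539077 1.07207415 0.68393613]
```

View pics/top0.png

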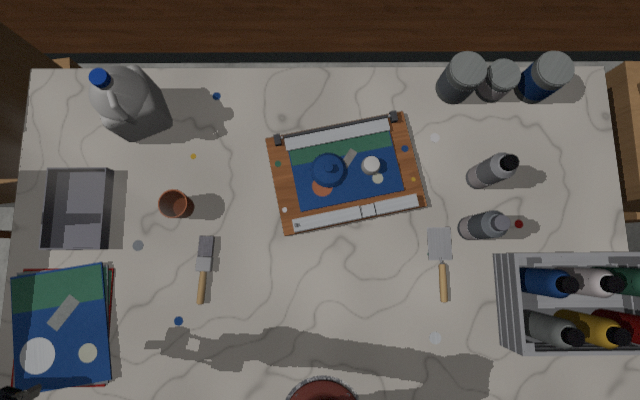

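View pics/scene0.png

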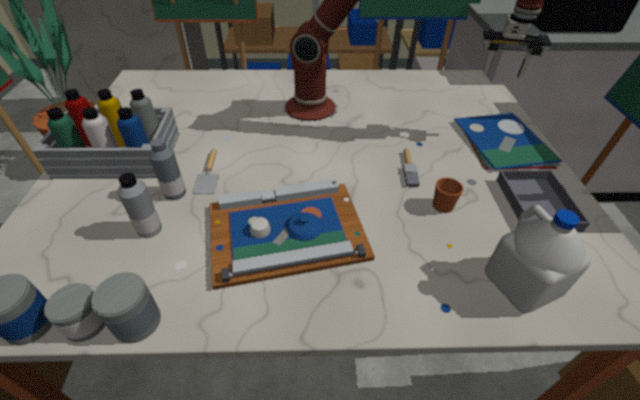

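```bash
python3 - <<'E'
import cv2
a=cv2.imread("pics/top0.png")[185:245,275:435];cv2.imwrite("pics/topz.png",cv2.resize(a,None,fx=5,fy=5,interpolation=cv2.INTER_CUBIC))
a=cv2.imread("pics/scene0.png")[170:220,205:350];cv2.imwrite("pics/scz.png",cv2.resize(a,None,fx=5,fy=5,interpolation=cv2.INTER_CUBIC))
E
```

```text
(no output)
```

View pics/topz.png

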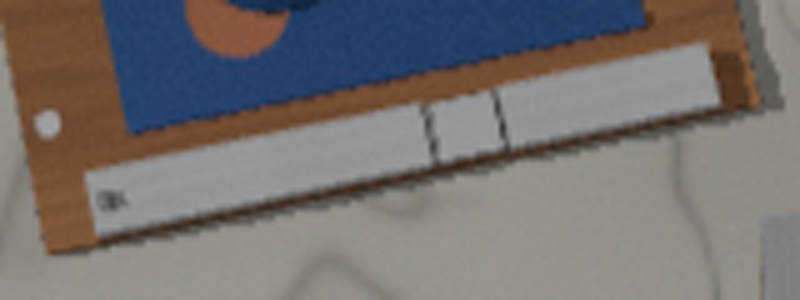

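View pics/scz.png

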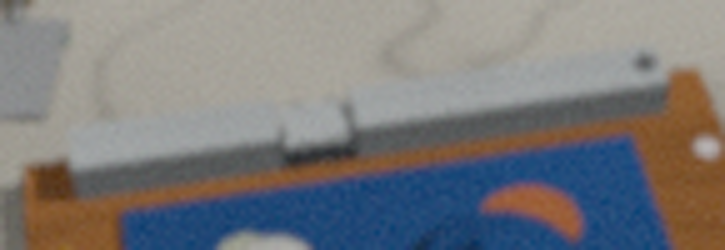

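```bash
cat > util.py <<'E'
import numpy as np,cv2
from scipy.spatial.transform import Rotation as R
def ray(d,uv,z):
    uv=np.atleast_2d(uv).astype(float);K=d["K"]
    p=np.c_[(uv[:,0]-K[0,2])/K[0,0],-(uv[:,1]-K[1,2])/K[1,1],-np.ones(len(uv))]
    w=R.from_quat(d["rotation"]).apply(p);e=np.array(d["eye"])
    return e+w*((z-e[2])/w[:,2])[:,None]
E
python3 - <<'E'
from util import *
for n,box in(("top",(185,245,275,435)),("scene",(170,220,205,350))):
    d=np.load(n+"0.npz");im=d["image"]
    r0,r1,c0,c1=box
    s=cv2.cvtColor(im,cv2.COLOR_RGB2HSV)[r0:r1,c0:c1]
    a=im[r0:r1,c0:c1].astype(int)
    print(n,a[20 if n=="top" else 15,:, :][::12].tolist())
    if n=="top":
        pts=lambda L:ray(d,np.array(L)/5-0.4+[c0,r0],0.045)
        L=[(86,172),(97,238),(718,105),(708,42)]
    else:
        pts=lambda L:ray(d,np.array(L)/5-0.4+[c0,r0],0.045)
        L=[(665,78),(640,50),(70,130),(78,165)]
    P=pts(L);print(P.round(4)); 
    print("sides",[round(float(np.linalg.norm(P[i]-P[(i+1)%4])),4) for i in range(4)],"c",P.mean(0).round(4))
    S=pts([(112,201)] if n=="top" else [(645,63)]);print("stud",S.round(4))
    N=pts([(466,128)] if n=="top" else [(318,128)]);print("notch",N.round(4))
E
```

```text
top [[148, 144, 138], [116, 78, 54], [67, 70, 87], [36, 66, 106], [38, 67, 107], [98, 66, 47], [115, 77, 50], [119, 90, 67], [148, 150, 151], [148, 149, 151], [146, 148, 150], [148, 150, 152], [96, 73, 57], [103, 98, 95]]
[[ 0.5125  0.0757  0.045 ]
 [ 0.4776  0.0698  0.045 ]
 [ 0.5456 -0.2616  0.045 ]
 [ 0.5797 -0.258   0.045 ]]
sides [0.0354, 0.3384, 0.0343, 0.3403] c [ 0.5288 -0.0935  0.045 ]
stud [[0.497  0.0619 0.045 ]]
notch [[ 0.5343 -0.1265  0.045 ]]
scene [[138, 141, 139], [157, 151, 142], [165, 160, 153], [164, 159, 150], [164, 159, 154], [166, 163, 155], [167, 162, 153], [158, 156, 152], [158, 159, 159], [153, 156, 157], [162, 166, 165], [152, 152, 150], [165, 161, 153]]
[[ 0.5101  0.0757  0.045 ]
 [ 0.4854  0.0625  0.045 ]
 [ 0.5497 -0.261   0.045 ]
 [ 0.5776 -0.2521  0.045 ]]
sides [0.028, 0.3299, 0.0293, 0.3347] c [ 0.5307 -0.0937  0.045 ]
stud [[0.4969 0.0648 0.045 ]]
notch [[ 0.5497 -0.1224  0.045 ]]
```

```bash
cat >> util.py <<'E'
from bench import bot, eoat, optics, finish_job, sensors
C=np.array([0.5288,-0.0935,0.045]);YD=np.array([-0.199,0.980,0]);YD/=np.linalg.norm(YD);XD=np.array([YD[1],-YD[0],0])
def W(y,z,x=0): return C+YD*y+XD*x+np.array([0,0,z])
def ori(s):
    X=np.array([0,0,-1.]);Z=s*XD;return R.from_matrix(np.c_[X,np.cross(Z,X),Z]).as_quat()
def loc():
    p=np.array(sensors.current_tool_pos())-C; return np.round([p@XD,p@YD,p[2]],4)
def F(n=1): return np.array(sensors.current_wrist_force())
E
python3 - <<'E'
from util import *
q=sensors.current_eef_rot();print(R.from_quat(q).as_matrix().round(2))
for s in(1,-1):
  for y in(.13,-.05): print(s,y,np.round(bot.ik(W(y,.08).tolist(),ori(s).tolist()),2))
from util import ray
d=np.load("top0.npz");print(ray(d,[(508,163),(488,218),(175,200)],0.15).round(3))
E
```

```text
[[-0.   -0.96  0.26]
 [-0.    0.26  0.96]
 [-1.   -0.   -0.  ]]
1 0.13 [-0.33  0.53  0.33  1.96 -0.26  0.69  0.35]
1 -0.05 [-0.13  0.64  0.56  1.82 -0.45  0.81  0.86]
-1 0.13 [-0.77  0.79  1.13  1.97 -0.88  0.99 -2.14]
-1 -0.05 [-0.4   0.86  1.13  1.83 -0.9   1.07 -1.86]
[[ 0.634 -0.456  0.15 ]
 [ 0.501 -0.396  0.15 ]
 [ 0.55   0.346  0.15 ]]
```

```bash
python3 - <<'E'
from util import *
eoat.command_gripper(0.0,20)
bot.move_to(W(.13,.14).tolist(),ori(1).tolist())
print(sensors.current_t(),loc(),sensors.current_gripper_width(),F().round(2))
bot.move_linear(W(.13,.02).tolist(),velocity=0.1)
bot.hold(.2)
print(sensors.current_t(),loc(),F().round(2))
for n in("top","scene"):
    d=optics.get_image(n);im=d["image"][:,:,::-1]
    im=im[150:260,250:410] if n=="top" else im[120:230,200:360]
    cv2.imwrite(f"pics/{n}1.png",cv2.resize(im,None,fx=5,fy=5,interpolation=cv2.INTER_CUBIC))
E
```

```text
3.9667 [0.0004 0.1313 0.1399] 0.0001980832121676566 [-0.65  0.7   0.12]
5.5167 [0.0003 0.13   0.0204] [-0.2   0.23 -0.19]
```

View pics/scene1.png

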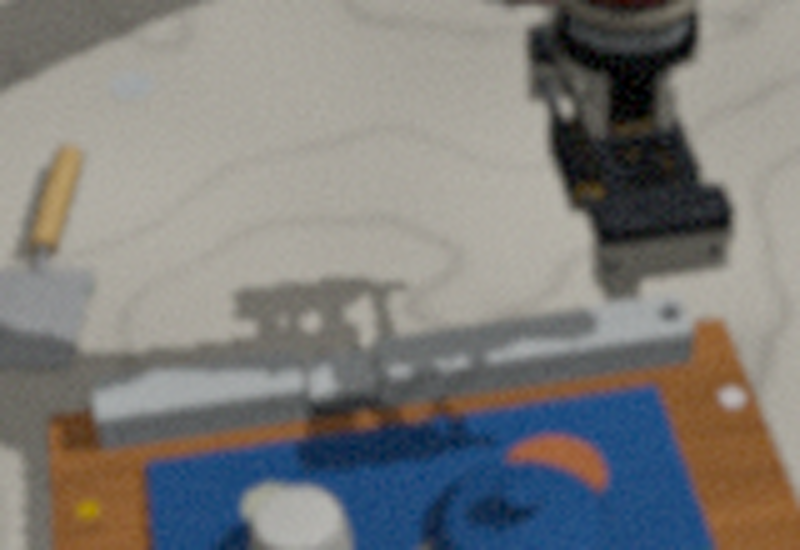

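View pics/top1.png

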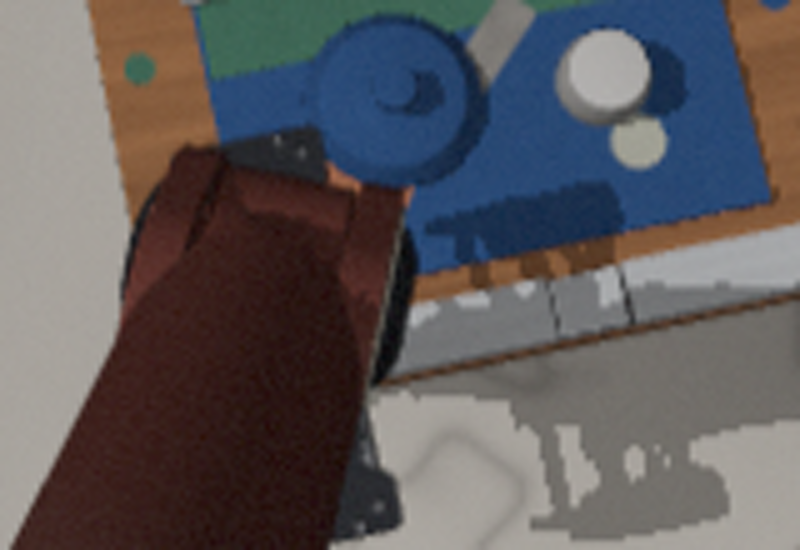

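The finger (enlarged scene image, ≈625,290) hovers over the ledge just short of the stud (≈670,312), and the gripper body is well above the lid. The notch shows around (590,300) in the enlarged top view. Next I'll descend.

```bash
python3 - <<'E'
from util import *
bot.move_linear(W(.13,.005).tolist(),velocity=0.05)
f0=F()
z=.005
while z>-.006:
    z-=.0007
    bot.move_linear(W(.13,z).tolist(),velocity=0.02)
    f=F()-f0
    if f[2]>3: break
print(round(z,4),loc(),f.round(2),sensors.current_t())
bot.hold(.2);print(loc(),(F()-f0).round(2),F().round(2),sensors.current_t())
E
```

```text
-0.0006 [1.0e-04 1.3e-01 3.0e-04] [-1.98 -1.6   7.88] 8.0667
[1.0e-04 1.3e-01 3.0e-04] [-2.16  0.18  9.26] [-2.16  0.71  9.89] 8.2667
```

Contact came at ledge-top height (within 0.3 mm) with about 9 N. Now the slide.

```bash
python3 - <<'E'
from util import *
z=-.0006
y=.13
low=0
log=[]
while y>-.07:
    y-=.005
    bot.move_linear(W(y,z).tolist(),velocity=0.05)
    f=F();l=loc();log.append((round(y,3),l[1],l[2],*f.round(1)))
    if f[2]>20: z+=.0005
    elif f[2]<4:
        if f[2]<1.5: low+=1
        else: low=0
        if low<3 and z>-.0025: z-=.0006
        if low>=3: break
    else: low=0
for r in log: print(*[float(v) for v in r])
print(z,sensors.current_t())
E
```

```text
0.125 0.127 0.0003 -2.3 3.2 9.7
0.12 0.1226 0.0003 -1.2 4.5 9.8
0.115 0.1177 0.0003 -0.9 3.9 9.1
0.11 0.1127 0.0003 -2.1 4.4 8.9
0.105 0.1077 0.0004 -1.3 4.5 8.6
0.1 0.1027 0.0003 -1.3 3.2 9.0
0.095 0.0977 0.0003 -1.3 4.1 8.6
0.09 0.0928 0.0003 -1.5 4.6 8.7
0.085 0.0878 0.0003 -1.5 5.6 8.7
0.08 0.0828 0.0003 -0.9 4.9 8.6
0.075 0.0778 0.0003 -1.6 4.9 8.6
0.07 0.0727 0.0003 -1.2 3.9 10.1
0.065 0.0676 0.0002 -1.3 5.0 8.8
0.06 0.0617 0.0 -0.6 3.0 6.9
0.055 0.0568 0.0 -1.4 3.3 8.1
0.05 0.0519 0.0 -1.0 3.5 7.4
0.045 0.0469 0.0 -0.4 2.0 7.1
0.04 0.042 0.0 -1.6 3.6 7.3
0.035 0.037 0.0001 -0.6 3.2 6.8
0.03 0.032 0.0001 -0.9 3.4 8.0
0.025 0.0271 0.0 -0.6 3.9 8.0
0.02 0.0221 0.0001 -1.5 3.9 6.2
0.015 0.0171 0.0001 -2.1 4.3 6.9
0.01 0.0122 0.0 -0.7 4.1 7.0
0.005 0.0072 0.0 -0.8 4.2 6.9
-0.0 0.0022 0.0 -1.0 3.6 7.8
-0.005 -0.0027 0.0001 -0.8 3.9 8.2
-0.01 -0.0078 0.0 -0.9 3.5 7.1
-0.015 -0.0129 0.0 -0.5 3.6 6.7
-0.02 -0.0181 -0.0001 -1.6 2.9 6.3
-0.025 -0.0254 -0.0008 -0.4 -0.5 0.2
-0.03 -0.0308 -0.0014 -1.4 -0.3 0.0
-0.035 -0.0356 -0.0019 -0.6 -0.3 -0.0
-0.0018 16.5167
```

Contact was lost between y = −18 and −25 mm. With the finger's half-width that puts the notch centre at about −35 mm, against −33 mm from the image. I'll press there.

```bash
python3 - <<'E'
from util import *
y=-.0345
bot.move_linear(W(y,-.004).tolist(),velocity=0.03)
print(loc(),F().round(1))
z=-.004
while z>-.0185:
    z-=.001
    bot.move_linear(W(y,z).tolist(),velocity=0.02)
    f=F();l=loc();print(round(z,4),l,f.round(1))
    if f[2]>20 or np.hypot(f[0],f[1])>12: break
bot.hold(.3);print(loc(),F().round(1),sensors.current_t())
E
```

```text
[-0.0001 -0.0342 -0.0042] [ 0.1 -0.5  0.1]
-0.005 [-0.     -0.0344 -0.0051] [-0.5 -0.1  0.2]
-0.006 [ 0.0002 -0.0346 -0.0059] [-0.7  0.8  1. ]
-0.007 [ 0.0002 -0.0346 -0.0067] [-0.7  0.2  4.4]
-0.008 [ 0.0002 -0.0346 -0.0078] [-0.   0.6  4.2]
-0.009 [ 0.0002 -0.0346 -0.0089] [-0.5  0.8  4.2]
-0.01 [ 0.0002 -0.0346 -0.01  ] [0.3 0.2 2.7]
-0.011 [ 0.0002 -0.0346 -0.011 ] [0.7 0.7 2.7]
-0.012 [ 0.0001 -0.0345 -0.0121] [ 0.2 -0.4  3.1]
-0.013 [ 0.0002 -0.0346 -0.013 ] [0.2 0.2 3.4]
-0.014 [ 0.0002 -0.0346 -0.0141] [1.6 0.7 3.4]
-0.015 [ 0.0001 -0.0345 -0.0151] [1.  0.2 3.8]
-0.016 [ 0.0002 -0.0346 -0.0157] [0.1 1.  6. ]
-0.017 [ 0.0002 -0.0346 -0.0157] [-1.   1.7 12.5]
-0.018 [ 0.0002 -0.0346 -0.0158] [-2.6  1.7 18.3]
-0.019 [ 0.0002 -0.0346 -0.0159] [-3.8  0.9 25.7]
[ 0.0002 -0.0346 -0.0159] [-3.   1.4 26.4] 20.8167
```

The tab hit its stop at −15.9 mm, which is fully down. I'll lift straight up, move off to the studded side, and look.

```bash
python3 - <<'E'
from util import *
bot.move_linear(W(-.0345,.02).tolist(),velocity=0.04)
bot.move_linear(W(-.0345,.15).tolist(),velocity=0.12)
bot.move_to([0.22,0.6,0.24],ori(1).tolist())
print(sensors.current_t(),sensors.current_tool_pos(),F().round(2))
for n in("top","scene"):
    d=optics.get_image(n);im=d["image"][:,:,::-1];cv2.imwrite(f"pics/{n}2full.png",im)
    im=im[100:250,250:440] if n=="top" else im[160:290,190:390]
    cv2.imwrite(f"pics/{n}2.png",cv2.resize(im,None,fx=4,fy=4,interpolation=cv2.INTER_CUBIC))
E
```

```text
25.975 [0.22149638 0.5993299  0.24000489] [ 0.18 -0.51  0.15]
```

View pics/scene2.png

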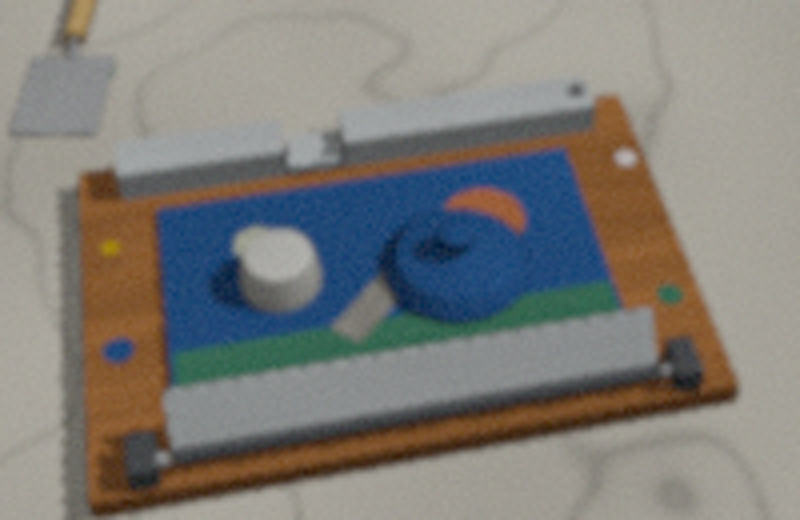

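View pics/top2full.png

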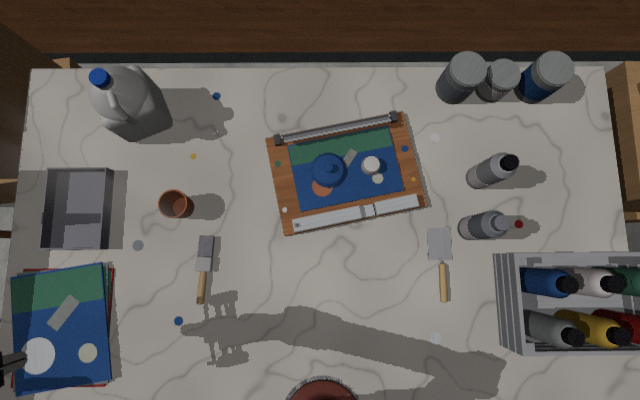

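The clamp bar is tilted up: in the top view it has narrowed to a strip at about (337,128), and in the scene view its face is raised. The tab sits deep in the notch, enlarged scene view (310,150). The lid (328,170), cap (372,165), cans, cup, scraper and brush are at their original pixels.

```bash
python3 - <<'E'
from util import *
print(sensors.current_joint_vel(),sensors.current_t()); finish_job()
E
```

```text
[-0.00277901 -0.00116266 -0.00592381 -0.00093379 -0.00233745 -0.00066777
 -0.0013459 ] 26.075
the job is handed in; nothing more can be done
```

The job is done and handed in at about 26 s of the 51 s allowed; the system gave no verdict.

- **Slide:** I put the closed fingertip on the ledge at y = +130 mm and slid it along at about 6–10 N. Contact disappeared between y = −18 and −25 mm. That puts the notch centre at about −35 mm, close to the −33 mm I had measured in the image.
- **Press:** I pressed the tab to a hard stop 15.9 mm below the ledge top, which matches the 16 mm given for fully down, then lifted straight up and moved away.
- **Last checks:** In the final pictures the clamp bar is swung up and the tab is deep in the notch. The painting and all bystanders appear where they started, judged by eye. The wrist force was back near zero with the arm clear.

The tab took about 3–4 N by the wrist sensor, slightly below the stated 4–8 N; that sensor drifts by up to about 1 N. Nothing else disagreed.

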